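Clamp an aluminium bar in the screw-down jig

TASK

Get the aluminium bar ready for drilling: put it lengthways, hole marks up, into the open mouth of the clamping jig, slide it under the bridge until its end is fully home against the end stop, then turn the black knob clockwise all the way to the end of its travel so that the pad clamps the bar, and let go. The knob sinks as it turns, so follow it down and take it afresh as often as you need; leave the sanding block and the rubber foot where they are.

Things in the scene. Friction and masses are not known exactly. Their poses are not given: they have to be found in the camera images.
- bar: Loose plain aluminium bar, 150 x 40 x 30 mm (x, y, z), 0.3 to 0.55 kg, lying flat on the bench with its two dark hole marks up. Origin at the centre of its underside; x along its length. Both ends are alike: either may go in first.
- jig: Grey clamping jig, fixed to the bench, at another place and angle each time. Origin on the vertical screw axis at bench level; x along the channel from the open mouth (-x) to the end stop (+x), z up. Base plate 12 mm thick (its top is the channel floor), x -160 to +65, y +-55 mm. End stop: face at x = +50 mm, top 48 mm above the bench.
- jig_mouth (a point): Point on the channel floor where the guides begin (jig x = -86, z = 12 mm), axes as the jig. Guide rails 10 mm high, inner faces at y = +-23 mm for jig x -60 to +50, flaring to about y = +-35 mm here; from here out to x = -160 the floor is open at both sides, room for fingers beside the bar.
- bar_home (a point): Where the bar's origin is when the bar is fully home: on the channel floor, jig x = -25, y = 0, z = 12 mm; axes as the jig. The bar's outer end is then at jig x = -100 mm.
- jig_bridge (a point): Middle of the bridge's top (jig x = 0, y = 0, z = 92 mm). Bridge 34 mm along the channel, 104 mm across, 12 mm thick, on columns at y = +-38 to +-52 mm; a brass bush on it reaches 96 mm. Bridge and knob leave no room for a gripper near the screw axis: set the bar down in the mouth part way in, then push its outer end.
- knob (a joint): Angle of the black knob, rad: 0 fully raised, grows as it is turned clockwise seen from above, 4.2 at its lower stop; starts at 0 to 0.6. Knob, screw and pad sink 4.1 mm per rad. About 0.12 N m friction; it stays where it is left. The pad meets the bar at about 2.9 rad; from there its spring yields, pressing with 3 to about 11 N at the stop.
- knob_grip (a point): Point on the knob's vertical axis at the height for the TCP, 13 mm below its flat top; sinks with the knob (137 mm above the bench at joint 0, 120 mm at the stop). Knob: upright black fluted cylinder, 50 mm diameter; its grip face reaches from 19 mm below to 13 mm above this point; it can be taken across at any angle.
- press_pad: Round steel pad, 32 mm diameter, 8 mm thick, under the bridge at the lower end of the screw, sprung upwards by up to 9 mm. Its underside is 54 mm above the bench when the knob is fully raised, 12 mm above a bar lying in the channel. Its origin is that of the jig when raised.
- sanding_block: Bystander: loose brown cork sanding block, 61 x 98 x 30 mm, flat on the bench. Origin at the centre of its underside.
- rubber_foot: Bystander: loose black rubber foot, round, 92 mm diameter, 60 mm high. Origin at the centre of its underside.
Mind the look-alikes: they are no part of the job. Several things look just like the bar: the one meant starts farthest to the robot's right.

How it is judged:
By the outcome, as a careful person would: the job done as asked, in the order asked, and still so for the second after the job is handed in, with the robot touching nothing.
It also fails if it takes over 72 s, if anything falls off the work surface, if the arm or the gripper's body presses on something with over 40 N, if the wrist force passes 120 N, or if a joint passes its speed limit or range.

ROBOT

A 6-joint arm with a two-finger parallel gripper is mounted at the origin on a cart in front of the work surface, level with it; the furniture and walls round the work are solid. World frame = base frame: x ahead of the robot, y to its left, z up, the work surface at z = 0. Lengths are in m, angles in rad, forces in N, time in s.
With the tool pointing down it reaches from about 0.3 to 0.875 m from the base axis. Payload 6.4 kg.
Tool frame: the origin (TCP) lies between the finger pads, 19 mm behind the fingertips; this is the grasp point; z points along the fingers, y is the line along which they close (so a half turn about z gives the same grasp; the last joint's range is limited). The gripper opens to 85 mm and grips with 20 to 120 N. Pads are 22 mm wide; open, the fingers measure 114 mm over their backs; the gripper's body (76 mm by 85 mm) begins 54 mm behind the grasp point. The pads swing forward as they close: fully open they stand 13 mm farther back than shut.
Start: joints at [0.94, 0.181, 1.607, -0, 1.354, -0.206], TCP at [0.237, 0.524, 0.25] pointing down, gripper open.
Joint ranges: [-2.99, 2.99], [-0.89, 2.07], [0.3, 2.58], [-1.14, 4.28], [0, 2.63], [-3.12, 3.12]. Speed limits (rad/s): [2.57, 2.57, 3.01, 3.14, 3.14, 3.14].

INTERFACE

Orientations are given as a unit quaternion [w, x, y, z].
In Python, from bench import ctrl gives the robot as it stands. The module is installed in compiled form; this text tells all that it offers.
- The arm moves only by the tool servo_tool, never from a script. Its argument "commands" is a list of rows, each a list of 3 entries, a list of its own where there are three numbers: the shift along the tool's x, y, z in mm, then the turn about the tool's z in rad, then the finger opening in mm, from 0 to 85.4. In form: [[[dx, dy, dz], turn, jaw], ...]. A call has 1 to 20 rows; each row shifts and turns the commanded pose from where the row before left it, along the tool's axes as they then stand; what a row does not reach is not made up. A row lasts 1/8 s, in which the tool goes at most 62.5 mm and 10.7 degrees, less where a joint would pass 70% of its speed; a pose out of reach is approached as far as the arm can. A call with a gripper value outside its range is refused whole. The fingers move at their own pace and stop on an object; the grip force is fixed at half the most. Time passes only in rows, so rows that do not move let the fingers close. It gives the time, the measured TCP pose, the force, the opening and the grip force at its end, in the units of the state.
- ctrl.get_obs(): the state, without advancing time (a new reading comes with each control period).
- ctrl.camera(name): name is "scene" or "side" or "wrist"; returns a dict with "color" (480x640x3 uint8, red, green, blue), "z_map" (480x640 float32, m along the optical axis (not along the pixel's ray), 0 where there is no reading), "fx", "fy", "cx", "cy" (pixels), "R" (3x3) and "t" (3): a world point X has camera coordinates R X + t. Camera axes: x right, y down, z forward; pixel columns grow to the right and rows downward; lengths in m; the calibration is good to about 2 mm. The wrist camera is an equidistant fisheye: a pixel r from the principal point sees the ray r / f radians off the axis. A picture is of the moment at which its call begins.
- ctrl.hand_in(): hands the job in; it is judged then, once.
The state is a dict: "time_s": time; "q": joint angles; "dq": joint speeds; "joint_efforts": joint torques, N m; "eef_pos": TCP position; "eef_rot": TCP orientation; "wrist_force": force on the tool from outside, world axes, zero at the start; "torque": the same for the moment, N m; "opening": opening from 0.0 (shut) to 1.0 (fully open); "grasp_force": force on a finger pad.
Only numpy, scipy, OpenCV 4.12 (cv2) and the standard library are available. Lean on these libraries where they do the work, as an engineer would, in place of code of your own. Each camera call takes 0.05 s, during which the arm holds its last target. There are 200 camera calls.

## Working session

There is one attempt and no reset: what is moved stays moved. The work goes in short steps, Python scripts to look and compute and a tool call to move; the robot and the scene stay as the last step left them, time stands still between calls to the robot, and variables do not carry over. Pictures are saved under pics/ and viewed, at most 10 in all, crops included, and the job is handed in when it is done.

Besides the shell and the picture viewer there is one more tool, called after "Call:" as a command line: name --argument value ..., lists and objects as JSON in quotes. servo_tool: Moves the arm, as the interface text tells. Its arguments: {"type":"object","properties":{"commands":{"type":"array"}},"required":["commands"]}

```bash
mkdir -p pics; cat > h.py <<'E'
import numpy as np, cv2
from bench import ctrl
def pts(c):
    z=c["z_map"]; v,u=np.mgrid[:480,:640]
    P=np.stack([(u-c["cx"])/c["fx"]*z,(v-c["cy"])/c["fy"]*z,z],-1)
    W=(P-c["t"])@c["R"]; W[z==0]=np.nan
    return W
E
python3 - <<'E'
from h import *
o=ctrl.get_obs(); print(o["eef_pos"],o["eef_rot"],o["time_s"])
for n in("scene","side"):
    c=ctrl.camera(n); cv2.imwrite(f"pics/{n}0.png",c["color"][...,::-1]); np.savez(f"{n}0.npz",**c)
    print(n,-c["R"].T@c["t"],c["R"][2])
E
```

```text
[0.23664312 0.52346751 0.24907776] [-3.58094827e-04  2.10813020e-01  9.77526010e-01 -8.00834250e-04] 0.0
scene [ 0.07853155 -0.46433005  0.84164413] [ 0.4300522   0.59055411 -0.68286232]
side [-0.08310081 -0.74829508  0.55536694] [ 0.52500123  0.76689819 -0.36910822]
```

View pics/scene0.png

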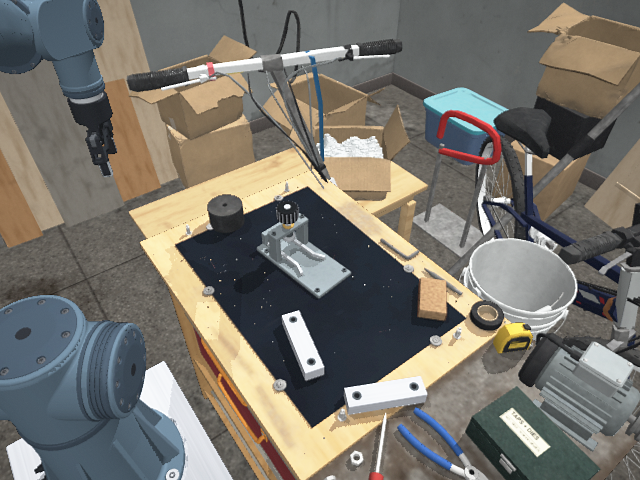

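View pics/side0.png

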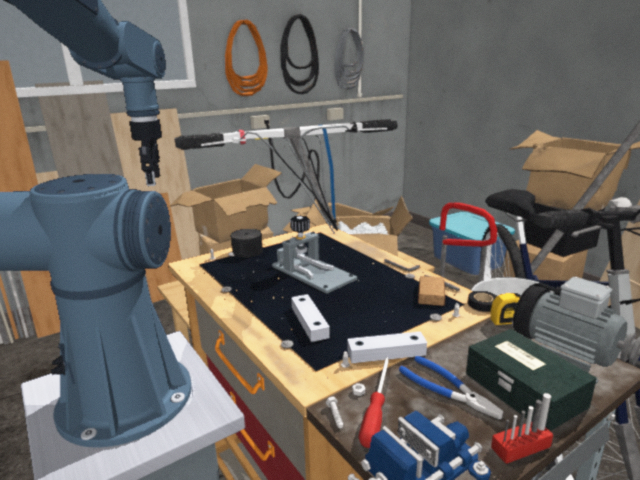

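Two bar-like things: A at scene (303,345) and B at scene (385,395). I'll measure both (smallest y is the one meant), plus the jig.

```bash
cat >> h.py <<'E'
def ray(c,uv,z):
    uv=np.atleast_2d(uv).astype(float)
    d=np.c_[(uv[:,0]-c["cx"])/c["fx"],(uv[:,1]-c["cy"])/c["fy"],np.ones(len(uv))]@c["R"]
    C=-c["R"].T@c["t"]
    return C+d*((z-C[2])/d[:,2])[:,None]
def rect(P):
    return cv2.minAreaRect((P[:,:2]*1000).astype(np.float32))
E
python3 - <<'E'
from h import *
for n in("scene","side"):
    c=dict(np.load(n+"0.npz")); W=pts(c); z=W[...,2]; I=c["color"].astype(int)
    ok=(W[...,0]>.2)&(W[...,0]<.95)&(abs(W[...,1])<.5)
    m=(ok&(abs(z-.03)<.006)&(I.min(-1)>150)&(I.max(-1)-I.min(-1)<25)).astype(np.uint8)
    k,L,s,ce=cv2.connectedComponentsWithStats(m)
    for i in range(1,k):
        if s[i,4]>300: print(n,"bar?",ce[i],s[i,4],rect(W[L==i]),np.median(z[L==i]))
    # jig base top z=12mm, grey
    g=ok&(I.max(-1)-I.min(-1)<35)&(I.min(-1)>70)
    m=(g&(abs(z-.012)<.004)).astype(np.uint8); m=cv2.morphologyEx(m,cv2.MORPH_OPEN,np.ones((3,3)))
    k,L,s,ce=cv2.connectedComponentsWithStats(m)
    for i in range(1,k):
        if s[i,4]>300: print(n,"base?",ce[i],s[i,4],rect(W[L==i]))
    m=ok&(z>.143)&(z<.155); v,u=np.nonzero(m)
    print(n,"knobtop",m.sum(),u.mean(),v.mean(),np.median(z[m]),cv2.minEnclosingCircle((W[m][:,:2]*1000).astype(np.float32)), cv2.minEnclosingCircle((W[m&(z>.146)][:,:2]*1000).astype(np.float32)))
    m=ok&(abs(z-.092)<.004)&g; print("bridge",m.sum(),rect(W[m]))
    for nm,a in (("block",.03),("foot",.06)):
        m=ok&(abs(z-a)<.004)&((I[...,0]-I[...,2]>40) if nm=="block" else (I.max(-1)<90))
        print(nm,m.sum(),np.median(W[m],0))
c=ctrl.camera("scene")["color"][...,::-1]
cv2.imwrite("pics/crop1.png",cv2.resize(c[180:430,220:470],None,fx=2.4,fy=2.4,interpolation=cv2.INTER_CUBIC))
E
```

```text
scene bar? [302.17109929 341.92198582] 1128 ((392.4058837890625, 14.4266357421875), (150.19097900390625, 40.32489776611328), 74.72223663330078) 0.028349282379414194
scene bar? [384.79562044 391.51293962] 1507 ((452.7044677734375, -171.0460968017578), (41.490211486816406, 149.78875732421875), 63.21016311645508) 0.028259779136836468
scene base? [312.13014528 267.91949153] 1652 ((536.9886474609375, 205.2630615234375), (110.19949340820312, 200.3671875), 9.126641273498535)
scene knobtop 1448 544.6767955801105 332.6975138121547 0.1530973460552124 ((733.38232421875, 33.81077194213867), 466.45196533203125) ((733.38232421875, 33.81077194213867), 466.45196533203125)
bridge 784 ((610.7586059570312, 12.940216064453125), (974.063232421875, 287.6905212402344), 87.39472198486328)
block 851 [ 0.69833355 -0.06437177  0.02820688]
foot 3566 [ 0.55779359 -0.41870754  0.05968699]
side bar? [310.07078313 313.61596386] 664 ((393.2467346191406, 14.636970520019531), (153.87747192382812, 40.57878112792969), 74.39151763916016) 0.030871420403532787
side bar? [386.62511985 342.11121764] 1043 ((453.26446533203125, -171.57107543945312), (46.1597785949707, 149.6720733642578), 63.05694580078125) 0.03064654812181472
side base? [321.         275.21611374] 1055 ((536.1860961914062, 210.540771484375), (110.26930236816406, 215.08766174316406), 8.763859748840332)
side base? [479.30181087 401.51509054] 497 ((473.87530517578125, -371.86578369140625), (84.4349136352539, 34.9114875793457), 86.35978698730469)
side knobtop 456 490.0921052631579 268.0657894736842 0.14834438767778174 ((737.7796630859375, 33.61505126953125), 467.0411682128906) ((737.7796630859375, 33.61505126953125), 467.0411682128906)
bridge 702 ((622.2469482421875, -1.867340087890625), (985.3865966796875, 297.04022216796875), 89.37784576416016)
block 1516 [ 0.45690299 -0.31677685  0.02807099]
foot 4669 [ 0.55559221 -0.41265867  0.06188396]
```

View pics/crop1.png

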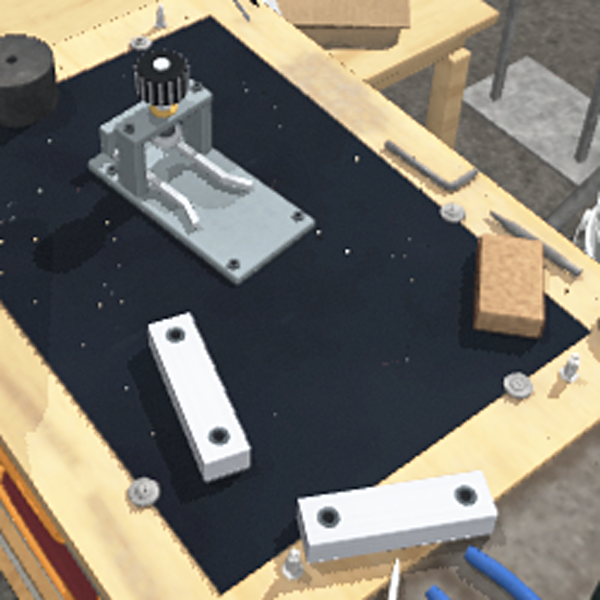

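The crop shows both candidates with two hole marks: A at crop (200,395) = scene (303,345), y≈+14 mm, and B at crop (397,510) = scene (385,393), y≈-171 mm. B is the one meant, because it is farthest to the robot's right. The jig's mouth faces the lower right of the crop (240,240), and the knob is at crop (162,75). One more refinement for the knob and jig.

```bash
python3 - <<'E'
from h import *
for n in("scene","side"):
    c=dict(np.load(n+"0.npz")); W=pts(c); z=W[...,2]; I=c["color"].astype(int)
    near=np.hypot(W[...,0]-.528,W[...,1]-.264)<.08
    t=near&(z>.135); zt=np.nanpercentile(z[t],90); top=near&(abs(z-zt)<.004)
    print(n,"knob",top.sum(),zt,cv2.minEnclosingCircle((W[top][:,:2]*1000).astype(np.float32)),np.nanmean(W[top],0))
    m=near&(abs(z-.092)<.004)&(I.min(-1)>60); print("bridge",m.sum(),cv2.boxPoints(rect(W[m])).round(),rect(W[m]))
    # base: long edges by fit
    nb=(np.hypot(W[...,0]-.54,W[...,1]-.19)<.16)&(abs(z-.012)<.004)&(I.min(-1)>60)
    m=cv2.morphologyEx(nb.astype(np.uint8),cv2.MORPH_OPEN,np.ones((3,3)))>0
    print("base",cv2.boxPoints(rect(W[m])).round(1).tolist())
E
```

```text
scene knob 218 0.14828939180475648 ((529.0354614257812, 263.8477783203125), 25.263568878173828) [0.52895368 0.26303055 0.14679721]
bridge 299 [[476. 274.]
 [481. 240.]
 [583. 254.]
 [578. 289.]] ((529.6642456054688, 264.2318115234375), (103.05117797851562, 34.91101837158203), 7.906269550323486)
base [[464.79998779296875, 321.1000061035156], [497.29998779296875, 98.5], [606.7000122070312, 114.4000015258789], [574.0999755859375, 337.1000061035156]]
side knob 102 0.15010337892917722 ((528.3703002929688, 264.683837890625), 27.58531951904297) [0.52708596 0.25950747 0.14891235]
bridge 193 [[475. 273.]
 [480. 238.]
 [584. 251.]
 [580. 286.]] ((529.8741455078125, 262.1607666015625), (105.29823303222656, 34.8572998046875), 7.065701961517334)
base [[463.70001220703125, 318.3999938964844], [498.1000061035156, 95.80000305175781], [607.0999755859375, 112.69999694824219], [572.7000122070312, 335.20001220703125]]
```

Call:
servo_tool --commands '[[[-20,-22,0],0,66],[[-34,-36,0],0,66],[[-34,-36,0],0,66],[[-34,-36,0],0,66],[[-34,-36,0],0,66],[[-34,-36,0],0,66],[[-34,-36,0],0,66],[[-34,-36,0],0,66],[[-34,-36,0],0,66],[[-34,-36,0],0,66],[[-34,-36,0],0,66],[[-34,-36,0],0,66],[[-34,-36,0],0,66],[[-34,-36,0],0,66],[[-34,-36,0],0,66],[[0,0,0],0.044,66],[[0,0,0],0,66]]'

```text
time_s: 2.28
eef_pos: [0.4718, -0.1601, 0.2495]
eef_rot: [-0.001, 0.233, 0.973, 0.0]
wrist_force: [-0.4, -0.1, 0.8]
opening: 0.775
grasp_force: 0.0
```

Call:
servo_tool --commands '[[[-8.3,-18.4,30],0,66],[[0,0,50],0,66],[[0,0,50],0,66],[[0,0,0],0,66]]'

```text
time_s: 2.78
eef_pos: [0.4682, -0.1773, 0.1165]
eef_rot: [-0.004, 0.232, 0.973, 0.002]
wrist_force: [0.3, -0.1, 0.7]
opening: 0.772
grasp_force: 0.0
```

```bash
python3 - <<'E'
from h import *
o=ctrl.get_obs(); print(o["eef_pos"],o["q"])
a=ctrl.camera("wrist")["color"][...,::-1]; b=ctrl.camera("scene")["color"][...,::-1]
cv2.imwrite("pics/w1.png",np.hstack([cv2.resize(a,(400,300)),cv2.resize(b[280:460,270:510],(400,300))]))
E
```

```text
[ 0.46823285 -0.17734353  0.11650885] [-5.99570942e-01  1.90576637e-01  1.89312763e+00  2.83091224e-05
  1.06691373e+00 -1.70310291e+00]
```

View pics/w1.png

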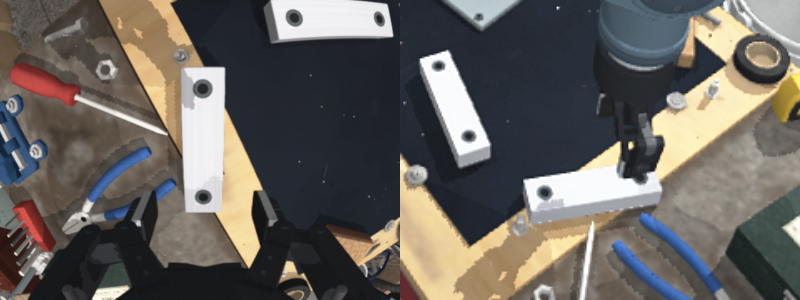

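The left (wrist) half shows the bar from (203,70) to (203,212), centred between the fingers at (155,195) and (254,195). The right half shows the gripper over the bar's outer end. Descend and grip.

Call:
servo_tool --commands '[[[-3,-1,30],0,66],[[0,0,30],0,66],[[0,0,25],0,66],[[0,0,5],0,66],[[0,0,0],0,30],[[0,0,0],0,30],[[0,0,0],0,30],[[0,0,0],0,30],[[0,0,0],0,30]]'

```text
time_s: 4.0
eef_pos: [0.4751, -0.1831, 0.0323]
eef_rot: [0.002, 0.232, 0.973, -0.001]
wrist_force: [-0.4, 1.6, 6.1]
opening: 0.451
grasp_force: 61.6
```

Call:
servo_tool --commands '[[[0,0,-15],0,30],[[0,0,-30],0,30],[[0,0,-30],0.16,30],[[0,0,-25],0.16,30],[[0,0,-15],0.16,30],[[0,0,0],0.16,30],[[0,0,0],0.16,30],[[0,0,0],0.155,30],[[20,9,0],0,30],[[40,18,0],0,30],[[40,18,0],0,30],[[40,18,0],0,30],[[40,18,0],0,30],[[40,18,0],0,30],[[20,9,0],0,30],[[0,0,0],0,30],[[0,0,0],0,30]]'

```text
time_s: 6.12
eef_pos: [0.5448, 0.0706, 0.1455]
eef_rot: [0.0, 0.653, 0.757, -0.0]
wrist_force: [0.3, -0.4, -3.5]
opening: 0.45
grasp_force: 61.2
```

```bash
python3 - <<'E'
from h import *
o=ctrl.get_obs(); p=o["eef_pos"];q=o["eef_rot"]; print(p,o["grasp_force"])
print("yaw",np.degrees(2*np.arctan2(q[2],q[1])))
a=np.radians(98.4); d=np.array([np.cos(a),np.sin(a)]); n=np.array([-d[1],d[0]])
r=p[:2]-[.5287,.2637]; print("jig x,y mm",1e3*r@d,1e3*r@n)
c=ctrl.camera("scene"); W=pts(c); I=c["color"].astype(int); z=W[...,2]
m=(np.hypot(W[...,0]-.54,W[...,1]-.12)<.16)&(I.min(-1)>140)&(abs(z-np.round(p[2],3)+.003)<.012)
m=cv2.morphologyEx(m.astype(np.uint8),cv2.MORPH_OPEN,np.ones((3,3)))>0
print(m.sum(),rect(W[m]),np.median(z[m]))
b=c["color"][...,::-1]
cv2.imwrite("pics/s2.png",cv2.resize(b[170:370,220:420],(600,600)))
E
```

```text
[0.54483844 0.07060954 0.1454522 ] 61.172436475753784
yaw 98.43218255816163
jig x,y mm -193.37660059462488 12.241931544096314
558 ((534.8648681640625, 145.72869873046875), (47.8509407043457, 253.52069091796875), 9.118485450744629) 0.14123751479938257
```

View pics/s2.png

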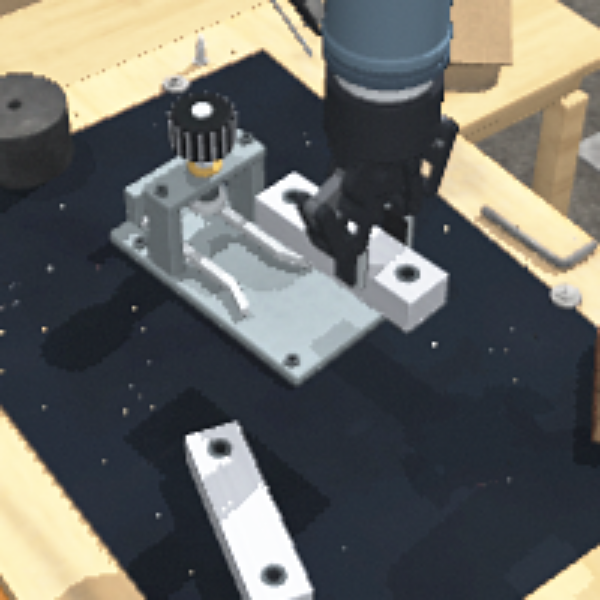

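The picture shows the bar gripped level, top at crop (350,245), marks up, beside the jig mouth. It needs +43 along tool x and +12 along tool y, then down.

Call:
servo_tool --commands '[[[20,6,0],0,30],[[23,6.2,0],0,30],[[0,0,30],0,30],[[0,0,30],0,30],[[0,0,20],0,30],[[0,0,10],0,30],[[0,0,4],0,30],[[0,0,0],0,30],[[0,0,0],0,30]]'

```text
time_s: 7.3
eef_pos: [0.5516, 0.1153, 0.0519]
eef_rot: [0.001, 0.653, 0.757, 0.001]
wrist_force: [-0.0, 0.8, -4.0]
opening: 0.455
grasp_force: 61.1
```

```bash
cat > st.py <<'E'
from h import *
import sys
o=ctrl.get_obs(); p=o["eef_pos"];q=o["eef_rot"]; print(o["time_s"],p,o["grasp_force"],o["wrist_force"],"q6",o["q"][5])
print("yaw",np.degrees(2*np.arctan2(q[2],q[1])))
a=np.radians(98.4); d=np.array([np.cos(a),np.sin(a)]); n=np.array([-d[1],d[0]])
r=p[:2]-[.5287,.2637]; print("jig x,y mm",1e3*r@d,1e3*r@n)
if len(sys.argv)>1:
    a=ctrl.camera("scene")["color"][...,::-1];b=ctrl.camera("side")["color"][...,::-1]
    cv2.imwrite(f"pics/{sys.argv[1]}.png",np.hstack([cv2.resize(a[190:320,240:370],(400,400),interpolation=2),cv2.resize(b[200:310,255:365],(400,400),interpolation=2)]))
E
python3 st.py s3
```

```text
7.3 [0.55158008 0.11532248 0.05191495] 61.07992887496948 [-0.04935283  0.81355632 -4.00957482] q6 -0.151428867648514
yaw 98.41962100784825
jig x,y mm -150.12816602851103 -0.9591892305637804
```

View pics/s3.png

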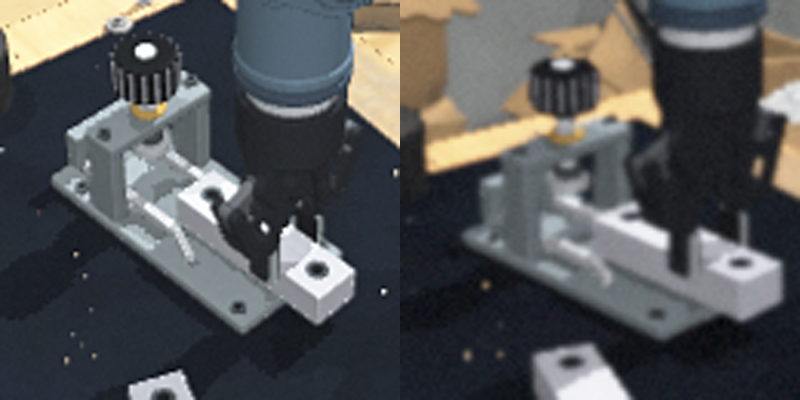

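The bar is level between the guides (front end at left-half (210,190)), a few mm above the floor, and centred. Lower it and slide it in.

Call:
servo_tool --commands '[[[0,-1,5],0,30],[[0,0,1],0,30],[[5,0,0],0,30],[[5,0,0],0,30],[[5,0,0],0,30],[[0,0,0],0,30]]'

```text
time_s: 8.15
eef_pos: [0.5476, 0.1306, 0.045]
eef_rot: [-0.0, 0.653, 0.757, -0.0]
wrist_force: [-0.4, -0.5, -3.9]
opening: 0.453
grasp_force: 61.2
```

Call:
servo_tool --commands '[[[6,0,0],0,30],[[6,0,0],0,30],[[6,0,0],0,30],[[6,0,0],0,30],[[6,0,0],0,30],[[6,0,0],0,30],[[6,0,0],0,30],[[6,0,0],0,30],[[0,0,1],0,30],[[0,0,0.5],0,30],[[0,0,0],0,30]]'

```text
time_s: 9.52
eef_pos: [0.5408, 0.1782, 0.0444]
eef_rot: [-0.0, 0.653, 0.757, 0.0]
wrist_force: [-3.3, 3.1, 5.9]
opening: 0.451
grasp_force: 62.1
```

Call:
servo_tool --commands '[[[0,0,0],0,66],[[0,0,0],0,66],[[0,0,0],0,66],[[0,0,-20],0,66],[[0,0,-30],0,60],[[-20,0,-20],0,0],[[-35,0,0],0,0],[[-35,0,0],0,0],[[0,0,0],0,0],[[0,0,30],0,0],[[0,0,30],0,0],[[0,0,15],0,0],[[0,0,4],0,0],[[0,0,0],0,0]]'

```text
time_s: 11.28
eef_pos: [0.5543, 0.0886, 0.0351]
eef_rot: [0.0, 0.653, 0.757, 0.0]
wrist_force: [-1.0, -0.0, 1.0]
opening: 0.002
grasp_force: 0.0
```

```bash
python3 st.py s4; python3 - <<'E'
from h import *
a=np.radians(98.4); d=np.array([np.cos(a),np.sin(a)]); n=np.array([-d[1],d[0]])
for s in("scene","side"):
    c=ctrl.camera(s); W=pts(c); I=c["color"].astype(int)
    r=(W[...,:2]-[.5287,.2637])*1e3; X=r@d; Y=r@n
    m=(abs(W[...,2]-.042)<.005)&(I.min(-1)>130)&(abs(Y)<40)&(X>-200)&(X<-20)
    print(s,m.sum(),np.percentile(X[m],[1,99]),np.percentile(Y[m],[2,98]))
E
```

```text
11.275 [0.55434346 0.08862456 0.03513976] 0.0 [-0.9845032  -0.03006269  1.04536456] q6 -0.2001330898866894
yaw 98.43497492873021
jig x,y mm -176.9433620329966 0.20718902554891117
scene 504 [-186.66403318  -21.13541091] [-17.8140557   21.43607143]
side 313 [-136.64449222  -21.46492791] [-18.24250235  21.69899289]
```

View pics/s4.png

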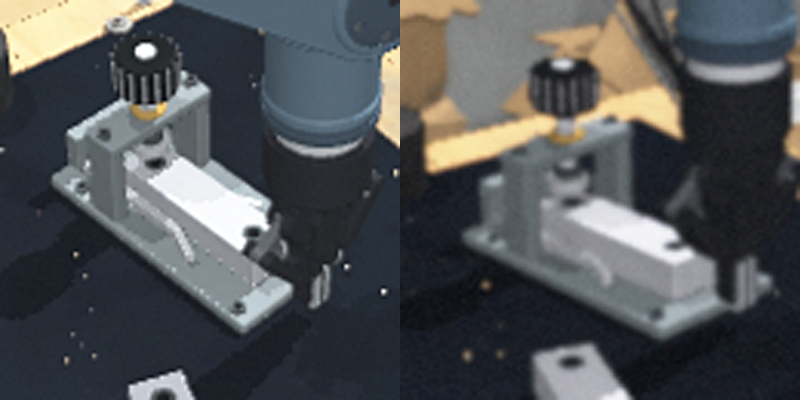

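The bar lies flat in the channel; its outer end is at left-half (255,265), jig x ≈ -137, with the shut fingers behind it. Push it home.

Call:
servo_tool --commands '[[[12,-1,0],0,0],[[10,0,0],0,0],[[6,0,0],0,0],[[6,0,0],0,0],[[6,0,0],0,0],[[6,0,0],0,0],[[5,0,0],0,0],[[5,0,0],0,0],[[4,0,0],0,0],[[0,0,0],0,0]]'

```text
time_s: 12.72
eef_pos: [0.5439, 0.1483, 0.0344]
eef_rot: [-0.0, 0.653, 0.757, 0.0]
wrist_force: [-0.6, 0.0, 0.9]
opening: -0.003
grasp_force: 0.0
```

Call:
servo_tool --commands '[[[2,0,0],0,0],[[2,0,0],0,0],[[1,0,0],0,0]]'

```text
time_s: 13.1
eef_pos: [0.5433, 0.1527, 0.0344]
eef_rot: [-0.0, 0.653, 0.757, -0.0]
wrist_force: [0.4, -2.2, -0.1]
opening: 0.002
grasp_force: 1.1
```

Call:
servo_tool --commands '[[[1,0,0],0,0],[[1,0,0],0,0],[[1,0,0],0,0]]'

```text
time_s: 13.48
eef_pos: [0.543, 0.1549, 0.0345]
eef_rot: [0.0, 0.653, 0.757, -0.001]
wrist_force: [0.4, -9.1, 0.3]
opening: 0.004
grasp_force: 4.5
```

Call:
servo_tool --commands '[[[1,0,0],0,0],[[1,0,0],0,0],[[1,0,0],0,0]]'

```text
time_s: 13.85
eef_pos: [0.5429, 0.155, 0.0345]
eef_rot: [0.002, 0.653, 0.757, -0.002]
wrist_force: [1.9, -21.8, 0.7]
opening: 0.0
grasp_force: 11.0
```

```bash
cat > bar.py <<'E'
from h import *
a=np.radians(98.4); d=np.array([np.cos(a),np.sin(a)]); n=np.array([-d[1],d[0]])
for s in("scene","side"):
    c=ctrl.camera(s); W=pts(c); I=c["color"].astype(int)
    r=(W[...,:2]-[.5287,.2637])*1e3; X=r@d; Y=r@n
    m=(abs(W[...,2]-.042)<.005)&(I.min(-1)>130)&(abs(Y)<30)&(X>-180)&(X<-20)
    m=cv2.morphologyEx(m.astype(np.uint8),cv2.MORPH_OPEN,np.ones((3,3)))>0
    print(s,m.sum(),np.percentile(X[m],[1,99]),np.percentile(Y[m],[2,98]))
E
python3 bar.py; python3 st.py
```

```text
scene 87 [-45.03537236 -20.75531499] [-11.69380018  19.83698224]
side 139 [-97.21324613 -21.88488664] [-7.44603947 21.93931055]
13.95 [0.54293913 0.15500802 0.03448382] 9.545840620994568 [  0.20354978 -19.72025796  -0.02359118] q6 -0.0724350608985935
yaw 98.4500438210017
jig x,y mm -109.60606445554349 1.7916793230049097
```

The push stalled at 22 N with the outer end at jig x ≈ -98, so the bar is home. Back off, rise, go over the knob and pre-wind the wrist.

Call:
servo_tool --commands '[[[-10,0,0],0,0],[[-30,0,-10],0,0],[[-15,0,-40],0,30],[[0,0,-50],0,85],[[0,0,-50],0,85],[[0,0,-45],0,85],[[0,0,-20],0,85],[[40,0,0],0,85],[[45,0,0],0,85],[[45,0,0],0,85],[[35,1.8,0],0,85],[[0,0,0],0,85]]'

```text
time_s: 15.45
eef_pos: [0.5271, 0.2703, 0.2494]
eef_rot: [-0.001, 0.652, 0.758, 0.0]
wrist_force: [0.5, -1.0, -0.0]
opening: 0.998
grasp_force: 0.0
```

```bash
python3 bar.py; python3 st.py
```

```text
scene 384 [-98.44595368 -21.34561808] [-18.54615006  21.077543  ]
side 227 [-100.14118245  -22.34186381] [-18.62560158  21.65600254]
15.55 [0.52779245 0.26794035 0.24930828] 0.0 [-0.22619486  0.90850087  0.99752124] q6 0.12107508116579482
yaw 98.49271849884305
jig x,y mm 4.327443583369677 0.2783751949494857
```

Call:
servo_tool --commands '[[[0,0,0],-0.18,85],[[0,0,0],-0.18,85],[[0,0,0],-0.18,85],[[0,0,0],-0.18,85],[[0,0,0],-0.18,85],[[0,0,0],-0.18,85],[[0,0,0],-0.18,85],[[0,0,0],-0.18,85],[[0,0,0],-0.18,85],[[0,0,0],-0.18,85],[[0,0,0],-0.18,85],[[0,0,0],-0.18,85],[[0,0,0],-0.18,85],[[0,0,0],-0.18,85],[[0,0,0],0,85]]'

```text
time_s: 17.42
eef_pos: [0.5284, 0.2666, 0.2495]
eef_rot: [-0.0, -0.52, 0.854, 0.0]
wrist_force: [-1.2, -0.6, 0.4]
opening: 0.997
grasp_force: 0.0
```

```bash
python3 st.py
```

```text
17.425 [0.52839904 0.26655187 0.24946949] 0.0 [-1.16463458 -0.55328375  0.35155368] q6 -2.39701979655331
yaw 242.62476532413217
jig x,y mm 2.8652431661894 -0.1188776415270573
```

Call:
servo_tool --commands '[[[2.2,-1.5,30],0,85],[[0,0,40],0,85],[[0,0,30],0,85],[[0,0,12],0,85],[[0,0,0],0,85],[[0,0,0],0,40],[[0,0,0],0,40],[[0,0,0],0,40],[[0,0,0],0,40],[[0,0,0],0,40]]'

```text
time_s: 18.68
eef_pos: [0.5304, 0.2649, 0.1397]
eef_rot: [0.002, -0.521, 0.854, -0.001]
wrist_force: [3.2, -3.4, 6.9]
opening: 0.567
grasp_force: 62.2
```

```bash
python3 st.py s5; python3 -c "from h import *;print(ctrl.get_obs()['torque'])"
```

```text
18.675 [0.53039014 0.26485159 0.13969761] 62.24523067474365 [ 3.19047351 -3.44041878  6.86129121] q6 -2.402495042413476
yaw 242.78780150796516
jig x,y mm 0.8923389904428829 -1.8402343623577773
[-0.52537279 -0.23314122 -0.09058477]
```

View pics/s5.png

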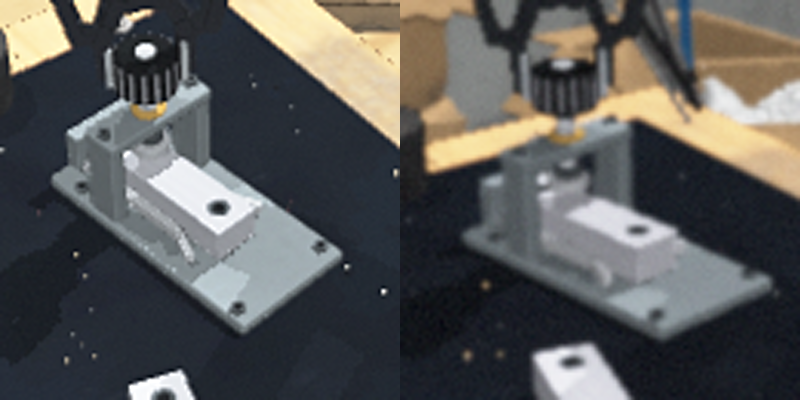

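The fingers hold the knob at left-half (147,70), the bar is home under the pad. Turn clockwise, sinking along.

Call:
servo_tool --commands '[[[0,0,0.4],0.1,40],[[0,0,0.7],0.17,40],[[0,0,0.7],0.17,40],[[0,0,0.7],0.17,40],[[0,0,0.7],0.17,40],[[0,0,0.7],0.17,40]]'

```text
time_s: 19.52
eef_pos: [0.5302, 0.2651, 0.1358]
eef_rot: [0.002, -0.07, 0.998, -0.0]
wrist_force: [0.2, -1.2, 7.5]
opening: 0.568
grasp_force: 62.3
```

```bash
cat > kn.py <<'E'
from h import *
o=ctrl.get_obs(); print(o["torque"],o["wrist_force"])
for s in("scene","side"):
    c=ctrl.camera(s); W=pts(c); z=W[...,2];I=c["color"].astype(int)
    near=np.hypot(W[...,0]-.5287,W[...,1]-.264)<.012
    m=near&(z>.11)&(z<.16); w=m&(I.min(-1)>150)
    print(s,np.median(z[m]),np.median(z[w]),w.sum())
E
python3 kn.py; python3 st.py
```

```text
[-0.68811255 -0.24429567  0.0799697 ] [ 0.19090923 -1.20927356  7.52237688]
scene 0.14331981095036134 0.14431675308950645 22
side 0.14609224998040635 0.1475610892513 8
19.625 [0.53015038 0.26516222 0.13579377] 62.33893632888794 [ 1.89389398 -1.78055408  5.82108796] q6 -1.4484541277365708
yaw 188.14710527956785
jig x,y mm 1.2346566484636596 -1.6484270653522597
```

Call:
servo_tool --commands '[[[0,0,0.7],0.17,40],[[0,0,0.7],0.17,40],[[0,0,0.7],0.17,40],[[0,0,0.7],0.17,40],[[0,0,0.7],0.17,40],[[0,0,0.7],0.17,40],[[0,0,0.7],0.17,40],[[0,0,0.7],0.17,40],[[0,0,0.7],0.17,40],[[0,0,0.7],0.17,40]]'

```text
time_s: 20.88
eef_pos: [0.5304, 0.2658, 0.1289]
eef_rot: [0.001, 0.703, 0.711, 0.002]
wrist_force: [4.8, 1.6, 5.2]
opening: 0.568
grasp_force: 62.2
```

```bash
python3 kn.py; python3 st.py
```

```text
[0.09421383 0.45047744 0.0771063 ] [4.81011929 1.63522046 5.15341248]
scene 0.13664479945763114 0.13779733314805281 19
side 0.13917011404222843 nan 0
20.975 [0.5303967  0.26576745 0.12882647] 62.3327100276947 [4.79208949 0.76310353 5.74348285] q6 0.25149434546045557
yaw 90.71853093162842
jig x,y mm 1.7974073401499882 -1.9805175590127755
  return _methods._mean(a, axis=axis, dtype=dtype,
  ret = ret.dtype.type(ret / rcount)
```

Call:
servo_tool --commands '[[[0,0,0.7],0.17,40],[[0,0,0.7],0.17,40],[[0,0,0.7],0.17,40],[[0,0,0.7],0.17,40],[[0,0,0.7],0.17,40]]'

```text
time_s: 21.6
eef_pos: [0.5309, 0.2657, 0.1254]
eef_rot: [0.0, 0.934, 0.358, 0.003]
wrist_force: [5.7, -1.1, 4.7]
opening: 0.566
grasp_force: 62.2
```

```bash
python3 kn.py 2>/dev/null; python3 st.py
```

```text
[ 0.3775649  -0.15560438  0.13339896] [ 5.71229799 -1.07199136  4.74289022]
scene 0.13311726881328703 0.13362785587386466 24
side 0.13542004677456415 0.13613612361208322 7
21.7 [0.5309091  0.26571964 0.12542567] 62.20916748046875 [ 5.52905401 -0.04189262  4.81644102] q6 1.101447938611751
yaw 42.00256262078254
jig x,y mm 1.6752636884655272 -2.480439052048724
```

Call:
servo_tool --commands '[[[0,0,0.6],0.14,40],[[0,0,0.6],0.14,40],[[0,0,0.4],0.1,40]]'

```text
time_s: 22.08
eef_pos: [0.531, 0.2655, 0.124]
eef_rot: [0.0, 0.984, 0.177, 0.003]
wrist_force: [4.0, -1.3, 13.4]
opening: 0.567
grasp_force: 64.0
```

```bash
python3 kn.py 2>/dev/null; python3 st.py
```

```text
[-0.19715701 -0.56228771  2.23947228] [ 4.02108021 -1.33763808 13.35471485]
scene 0.13175692946594564 0.13223538787702557 25
side 0.1343984090918759 0.13559973840053519 8
22.175 [0.53042541 0.26522428 0.12400484] 63.72076749801636 [ 1.24143046 -1.78457313  8.60039301] q6 1.4795171814121588
yaw 20.376859295599548
jig x,y mm 1.2558783130613749 -1.9295741043194268
```

The torque jumped to 2.2 N m, with the knob top at stop height (~133 mm): end of travel. Release, rise and check.

Call:
servo_tool --commands '[[[0,0,0],0,85],[[0,0,0],0,85],[[0,0,0],0,85],[[0,0,0],0,85],[[0,0,-15],0,85],[[0,0,-30],0,85],[[0,0,-40],0,85],[[0,0,-40],0,85],[[0,0,0],0,85]]'

```text
time_s: 23.3
eef_pos: [0.5308, 0.2658, 0.2521]
eef_rot: [-0.0, 0.984, 0.178, 0.004]
wrist_force: [0.5, -0.5, -0.6]
opening: 0.994
grasp_force: 0.0
```

```bash
python3 kn.py 2>/dev/null; python3 bar.py; python3 st.py s6
```

```text
[ 0.00353371  0.01293948 -0.04699876] [ 0.54975067 -0.4641434  -0.61366218]
scene 0.13192083484636064 0.13268117111269556 25
side 0.13447504903827806 0.13513546426075412 8
scene 363 [-98.73069428 -22.29833245] [-18.30225688  20.76082955]
side 219 [-100.14404468  -21.56202493] [-18.39413943  21.4804702 ]
23.5 [0.52770844 0.26486241 0.24550563] 0.0 [0.34329162 0.88137373 0.03700424] q6 1.4772846161681257
yaw 20.50172569552285
jig x,y mm 1.2947898046813469 0.8111183748863383
```

View pics/s6.png

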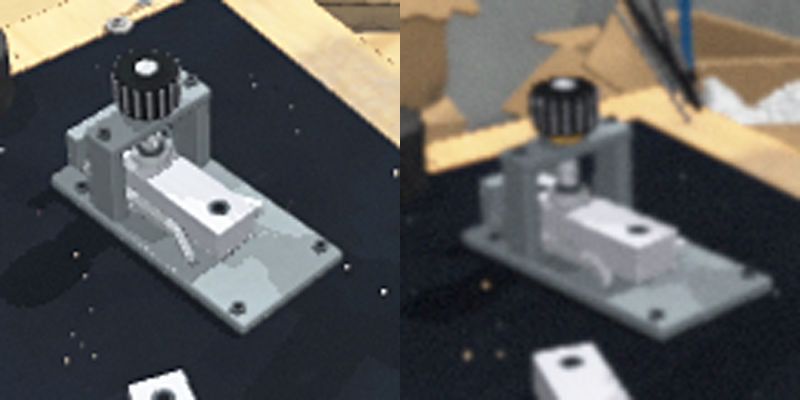

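The picture shows the knob low at left-half (147,85), the pad down on the bar at (150,160) and the outer end unmoved at (240,240). Hand in.

```bash
python3 -c "
from bench import ctrl
print(ctrl.hand_in())"
```

```text
the job is handed in; nothing more can be done
None
```

The right-hand bar is home against the end stop, hole marks up, and clamped with the knob turned to the end of its travel; the gripper is clear and the job is handed in at about 23.5 s (no verdict was returned).

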